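# Vent the bench air filter and seat its bayonet cap

## Task

On the bench air filter, swing the sprung purge lever away from its rest until it meets its stop and let it spring back to rest. Then grip the round knurled cap on top of the filter and, without lifting it off its neck, turn it while pressing it down until its hidden keyways, a short turn clockwise (seen from above), drop over the cross pin, and push it fully home onto the bowl's shoulder against the spring inside. Finish still holding the cap pressed home with the gripper, and leave the oil bottle, the wrench and the blue parts box where they are.

Things in the scene. Friction and masses are not known exactly. Their poses are not given: they have to be found in the camera images.
- filter: Bench air filter, fixed. Origin on the bench (z = 0) under the bowl's axis; z up. Dark base plate 120 mm (x) by 270 mm (y -170 to +100), 12 mm thick; round aluminium bowl 72 mm across, 70 mm high, with a gauge on -x; a brass pipe along -y to a brass valve block (40 x 34 mm) with the purge lever; a brass fitting, up to z = 48 mm, on +y.
- bowl_shoulder (a point): Centre of the bowl's flat top, 70 mm above the bench: the cap's home. From it a neck 32 mm across rises on the bowl's axis, hidden inside the cap; a round cross pin 6 mm thick and 44 mm long goes level through it, its top 21 mm above the shoulder. The pin's direction differs every time and cannot be seen.
- cap: Loose round aluminium cap, 52 mm across, 70 mm tall, 0.13 to 0.25 kg, over the neck. Origin: centre of its underside, z up. Below its head it is a hollow skirt, 52 mm across. Inside, on its +x and -x sides, are two keyways 11 mm wide. Clockwise from above by 25 to 70 degrees (differs) they come over the pin, with about 6 degrees of play either way; then it can go down.
- cap_head (a point): Middle of the cap's solid knurled head, on its axis, 58 mm above the underside; the head is 52 mm across and 24 mm tall. At the start the cap rides on a sprung seat, underside 14 mm above the shoulder: off the pin it goes down only 1 mm, over the pin 14 mm to home. The spring pushes up with 3.5 N at the start, 8.5 N at home, and lifts the cap if it is let go.
- purge_lever (a joint): Angle (rad) of the sprung purge lever: 0 at rest, leaning 0.45 rad (26 degrees) towards the filter's -x side; it grows as the lever swings in the filter's x-z plane towards +x and meets its stop at 0.9, leaning 26 degrees to +x. The spring returns it when released; full swing takes about 8 N at the ball.
- lever_ball (a point): Centre of the black ball, 22 mm across, at the end of the purge lever, 90 mm from the pivot; the lever is a steel rod 10 mm thick, which can be pushed sideways above the valve block. The top of the fork about the pivot is 75 mm above the bench.
- lever_pivot (a point): Pivot of the purge lever: 130 mm to the -y side of the bowl's axis (filter frame), 62 mm above the bench; the hinge axis is the filter's y axis.
- oil_bottle: Bystander: white plastic bottle, 44 mm across, 120 mm tall; origin centre of its underside.
- wrench: Bystander: steel wrench, 170 mm long, lying flat beyond the filter; origin under its middle.
- parts_box: Bystander: blue box 70 x 110 x 45 mm; origin centre of its underside.

How it is judged:
By the outcome, as a careful person would: the job done as asked, in the order asked, and still so for the second after the job is handed in, while the arm keeps its last pose, push and grip.
It also fails if it takes over 54 s, if anything falls off the work surface, if the arm or the gripper's body presses on something with over 40 N, if the wrist force passes 120 N, or if a joint passes its speed limit or range.

## Robot

A 6-joint arm with a two-finger parallel gripper is mounted at the origin on the work surface. World frame = base frame: x ahead of the robot, y to its left, z up, the work surface at z = 0. Lengths are in m, angles in rad, forces in N, time in s.
With the tool pointing down it reaches from about 0.25 to 0.775 m from the base axis. Payload 8.9 kg.
Tool frame: the origin (TCP) lies midway between the tips of the shut fingers; the grasp point (between the pads) lies 19 mm behind it; z points along the fingers, y is the line along which they close (so a half turn about z gives the same grasp; the last joint's range is limited). The gripper opens to 85 mm and grips with 20 to 120 N. Pads are 22 mm wide; open, the fingers measure 114 mm over their backs; the gripper's body (76 mm by 85 mm) begins 54 mm behind the grasp point. The pads swing forward as they close: fully open they stand 13 mm farther back than shut.
Start: joints at [1.087, 0.291, -0.153, 1.127, 0, 1.431], TCP at [0.177, 0.494, 0.231] pointing down, gripper open.
Joint ranges: [-2.52, 2.52], [-0.91, 1.74], [-1.3, 1.37], [-1.96, 2.02], [-1.52, 1.47], [-3.14, 3.14]. Speed limits (rad/s): [2.22, 2.22, 2.79, 3.14, 3.14, 3.14].

## Interface

Orientations are given as a 3x3 rotation matrix whose columns are the frame's x, y, z axes.
In Python, from plant import telemetry, vision, ticket gives the robot as it stands.
- The arm moves only by the shell command python3 -m pendant 'ROWS' [FORCE]. ROWS is JSON, one flat list of numbers, 7 for each row, row after row: the shift along the tool's x, y, z in cm, then the turn, a rotation vector about the tool's x, y, z in degrees, then the finger opening in cm, from 0 to 8.54. A call has exactly 10 rows; each row shifts and turns the commanded pose from where the row before left it, along the tool's axes as they then stand; what a row does not reach is not made up. A row lasts 1/10 s, in which the tool goes at most 50 mm and 8.59 degrees, less where a joint would pass 70% of its speed; a pose out of reach is approached as far as the arm can. A call with a gripper value outside its range is refused whole. The fingers move at their own pace and stop on an object; FORCE is the grip in N (left out, the last holds). Time passes only in rows, so rows that do not move let the fingers close, or fill a call up. It gives the time, the measured TCP pose, the force, the opening and the grip force at its end, in the units of the state.
- telemetry.sense(): the state, without advancing time (a new reading comes with each control period).
- vision.snapshot(name): name is "scene" or "side" or "wrist"; returns a dict with "image" (384x512x3 uint8, red, green, blue), "K" (3x3 intrinsics, pixels), "eye" and "attitude" of the camera in the world. Camera axes: x right, y down, z forward; pixel columns grow to the right and rows downward; lengths in m; the calibration is good to about 2 mm. A picture is of the moment at which its call begins. There is no depth.
- ticket.close_job(): hands the job in; it is judged then, once.
Trained networks look in a picture, given as the dict that the camera call returned (one of the last four; its "shot" number tells which), for a name from the list of things; names that differ only in an ending like _2 or _b are one class to them, and where a whole thing is asked for, a point or a joint stands for the part that bears it (a point fixed in the world has none). Each returns a list of dicts, best first, with "conf" (0 to 1); they miss things now and then, are a little off and sometimes report something else, mostly with a low value. They report only what shows in the picture. A call takes as long as a camera call.
- vision.cut_out(picture, target): "region" (384x512 bool, what is visible of it) and "bbox" ([left, top, right, bottom] in pixels, round what is visible of it).
The state is a dict: "clock": time; "joints": joint angles; "dq": joint speeds; "joint_torque": joint torques, N m; "position": TCP position; "orientation": TCP orientation; "ft_force": force on the tool from outside, world axes, zero at the start; "torque": the same for the moment, N m; "grip_width": finger opening in m; "grip_force": force on a finger pad.
Only numpy, scipy, OpenCV 4.12 (cv2) and the standard library are available. Lean on these libraries where they do the work, as an engineer would, in place of code of your own. Each camera call takes 0.05 s, during which the arm holds its last target. There are 200 camera calls.

## Working session

There is one attempt and no reset: what is moved stays moved. The work goes in short steps, Python scripts to look and compute and a shell command to move; the robot and the scene stay as the last step left them, time stands still between calls to the robot, and variables do not carry over. Pictures are saved under pics/ and viewed, at most 10 in all, crops included, and the job is handed in when it is done.

```bash
ls; mkdir -p pics; cat > h.py <<'E'
import numpy as np, cv2
from plant import telemetry, vision, ticket
def proj(s,P):
    P=np.atleast_2d(P); c=(P-np.array(s['eye']))@np.array(s['attitude']); q=c@np.array(s['K']).T
    return q[:,:2]/q[:,2:]
def ray(s,u,v):
    d=np.array(s['attitude'])@np.linalg.solve(np.array(s['K']),[u,v,1.]); return np.array(s['eye']),d/np.linalg.norm(d)
def onz(s,u,v,z):
    e,d=ray(s,u,v); return e+d*(z-e[2])/d[2]
def save(s,n): cv2.imwrite('pics/'+n,s['image'][:,:,::-1])
E
python3 - <<'E'
from h import *
for n in ['scene','side']:
    s=vision.snapshot(n); save(s,n+'.png'); print(n,s['eye'],np.round(s['attitude'],3).tolist(),np.array(s['K'])[0])
    for t in ['filter','cap','cap_head','lever_ball','purge_lever','oil_bottle','wrench','parts_box']:
        r=vision.cut_out(s,t)[:2]
        for k in r:
            ys,xs=np.nonzero(k['region']); print(t,round(k['conf'],2),k['bbox'],xs.mean().round(1),ys.mean().round(1))
a=cv2.imread('pics/scene.png');b=cv2.imread('pics/side.png')
st=telemetry.sense();print(st['clock'],st['orientation'],st['ft_force'])
E
```

```text
pics
scene [ 1.15762254 -0.42655564  0.85219083] [[0.737, 0.45, -0.505], [0.676, -0.493, 0.548], [-0.002, -0.745, -0.668]] [486.48868851   0.         257.67601661]
filter 0.71 [157.2, 199.9, 272.3, 289.6] 211.9 241.6
cap 0.95 [212.2, 177.4, 237.2, 215.4] 224.9 195.5
cap 0.17 [159.5, 200.1, 274.8, 288.8] 211.7 241.3
cap_head 0.77 [210.4, 174.5, 242.3, 214.6] 225.1 195.5
lever_ball 0.7 [163.1, 207.9, 190.8, 247.0] 175.4 226.6
purge_lever 0.69 [162.3, 206.4, 190.2, 253.6] 175.5 226.4
purge_lever 0.57 [159.3, 199.1, 275.7, 288.1] 211.5 241.4
oil_bottle 0.8 [273.2, 157.7, 287.8, 204.0] 282.7 182.0
oil_bottle 0.36 [160.7, 204.7, 189.2, 252.8] 175.0 225.7
wrench 0.89 [234.8, 244.7, 287.3, 297.5] 260.2 273.5
parts_box 0.71 [290.6, 199.0, 342.4, 246.0] 315.2 220.6
side [ 0.24394553 -0.22694075  0.63977307] [[0.751, -0.474, 0.459], [-0.66, -0.545, 0.517], [0.005, -0.691, -0.723]] [351.6622625    0.         255.39847632]
filter 0.57 [211.2, 201.8, 338.3, 308.7] 277.5 253.5
cap 0.98 [250.2, 180.8, 274.8, 222.9] 261.4 202.1
cap_head 0.62 [249.1, 183.3, 275.3, 222.0] 261.4 201.5
lever_ball 0.62 [293.0, 242.6, 309.6, 264.8] 301.9 251.3
purge_lever 0.66 [291.3, 241.9, 315.8, 267.6] 302.0 251.3
oil_bottle 0.84 [204.1, 151.7, 225.9, 194.1] 216.2 174.7
wrench 0.85 [280.8, 189.1, 348.6, 235.5] 315.8 213.2
parts_box 0.66 [239.2, 146.0, 284.0, 185.2] 262.5 164.8
0.9 [[-9.41144800e-01  3.38003644e-01  4.27937145e-05]
 [ 3.38003646e-01  9.41144799e-01  5.01672410e-05]
 [-2.33183716e-05  6.16790695e-05 -9.99999998e-01]] [ 0.01463288  0.89144497 -1.10293714]
```

```bash
python3 - <<'E'
import cv2
a=cv2.imread('pics/scene.png')[140:320,130:370];b=cv2.imread('pics/side.png')[140:320,170:410]
cv2.imwrite('pics/both.png',cv2.vconcat([cv2.resize(x,None,fx=1.66*1,fy=1.66,interpolation=2) for x in (a,b)]))
E
```

```text
(no output)
```

View pics/both.png

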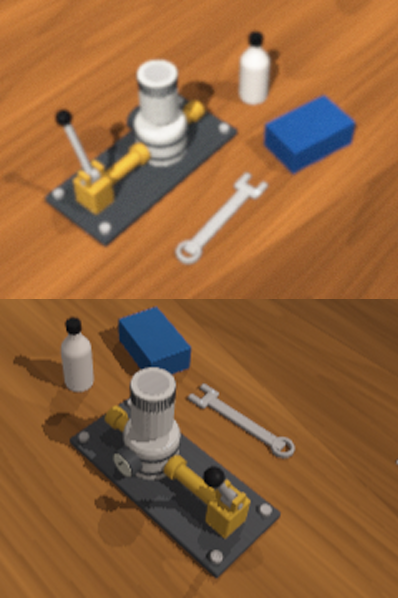

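View pics/scene.png

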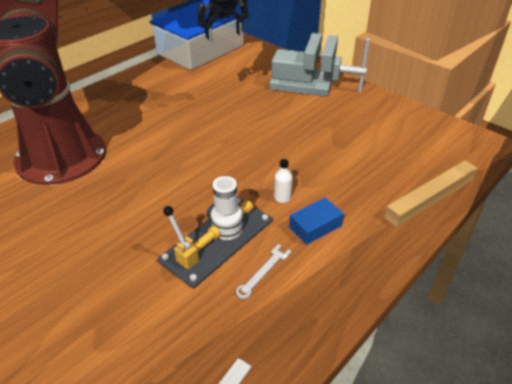

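The pictures show the filter with its cap at scene (225,183) and side (262,191). The lever ball is at scene (168,211) and side (299,247), and the plate corners are clear. Next I fit the pose.

```bash
cat > fit.py <<'E'
from h import *
from scipy.optimize import least_squares
S=vision.snapshot('scene');D=vision.snapshot('side')
l=-.45
pts=[(-.06,-.17,.01),(.06,-.17,.01),(.06,.1,.01),(0,0,.154),(.09*np.sin(l),-.13,.062+.09*np.cos(l))]
os=[(158.3,259.3),(194.5,286.4),(272.8,217.1),(224.6,183.4),(168.5,211)]
ptd=[(-.06,-.17,.01),(.06,-.17,.01),(-.06,.1,.01)]+pts[3:]
od=[(300.7,306.9),(338.7,270.7),(212.2,224.9),(262.2,191.2),(298.9,247)]
def W(p,P):
    c,s=np.cos(p[2]),np.sin(p[2]); return np.array(P)@np.array([[c,s,0],[-s,c,0],[0,0,1]])+[p[0],p[1],0]
f=lambda p:np.r_[(proj(S,W(p,pts))-os).ravel(),(proj(D,W(p,ptd))-od).ravel()]
best=min((least_squares(f,[.5,.1,y],loss='soft_l1') for y in np.arange(-3,3,1.)),key=lambda r:r.cost)
p=best.x
if __name__=='__main__':
    print(p,np.round(f(p),1).tolist())
    print('ball',W(p,pts[4:]),'cap',W(p,[(0,0,.142)]))
    for nm in ('oil_bottle','parts_box','wrench'):
        for s in(S,D):
            k=vision.cut_out(s,nm)[0]; b=k['bbox']; ys,xs=np.nonzero(k['region']);print(nm,onz(s,xs.mean(),ys.mean(),{'oil_bottle':.06,'parts_box':.03,'wrench':.005}[nm]).round(3))
E
python3 fit.py
```

```text
[0.56058045 0.11239218 0.04512373] [-2.6, -0.3, -1.2, 0.6, -0.1, 0.7, -0.7, 0.2, -0.6, 0.1, 0.1, -0.8, 0.7, -3.1, -1.6, -0.7, -0.6, -1.0, -0.1, -0.7]
ball [[ 0.5273375  -0.01924134  0.14304024]] cap [[0.56058045 0.11239218 0.142     ]]
oil_bottle [0.586 0.285 0.06 ]
oil_bottle [0.575 0.288 0.06 ]
parts_box [0.709 0.26  0.03 ]
parts_box [0.702 0.263 0.03 ]Traceback (most recent call last):
  File "fit.py", line 19, in <module>
    k=vision.cut_out(s,nm)[0]; b=k['bbox']; ys,xs=np.nonzero(k['region']);print(nm,onz(s,xs.mean(),ys.mean(),{'oil_bottle':.06,'parts_box':.03,'wrench':.005}[nm]).round(3))
      ~~~~~~~~~~~~~~~~~~~~^^^
IndexError: list index out of range
```

```bash
python3 -m pendant '[-2,-1.6,0,0,0,0,0, -4,-3.3,0,0,0,0,0, -4,-3.3,0,0,0,0,0, -4,-3.3,0,0,0,0,0, -4,-3.3,0,0,0,0,0, -4,-3.3,0,0,0,0,0, -4,-3.3,0,0,0,0,0, -4,-3.3,0,0,0,0,0, -4,-3.3,0,0,0,0,0, -4,-3.3,0,0,0,0,0]' 60
python3 -m pendant '[-4,-3.3,0,0,0,0,0, -4,-3.3,0,0,0,0,0, 0,0,0,0,0,-5.5,0, 0,0,0,0,0,-5.5,0, 0,0,0,0,0,-5.5,0, 0,0,0,0,0,-5.8,0, 0,0,2,0,0,0,0, 0,0,3,0,0,0,0, 0,0,1,0,0,0,0, 0,0,0,0,0,0,0]'
```

```text
clock: 2.25
position: [0.4216, 0.0834, 0.2316]
orientation: [[-0.941, 0.338, 0.001], [0.338, 0.941, 0.0], [-0.001, 0.0, -1.0]]
ft_force: [1.2, 1.2, 0.1]
grip_width: 0.0002
grip_force: 0.0
clock: 3.25
position: [0.4708, -0.0004, 0.1703]
orientation: [[-0.999, -0.044, -0.003], [-0.044, 0.999, 0.0], [0.003, 0.001, -1.0]]
ft_force: [0.8, 0.0, -0.4]
grip_width: -0.0
grip_force: 0.0
```

```bash
python3 -m pendant '[-0.5,-1,0,0,0,0,0, -0.5,-1.2,0,0,0,0,0, 0,0,1.5,0,0,0,0, 0,0,2,0,0,0,0, 0,0,1,0,0,0,0, 0,0,0,0,0,0,0, 0,0,0,0,0,0,0, 0,0,0,0,0,0,0, 0,0,0,0,0,0,0, 0,0,0,0,0,0,0]'
python3 - <<'E'
from h import *
s=vision.snapshot('scene');d=vision.snapshot('side')
a=s['image'][150:270,120:260,::-1];b=d['image'][180:300,230:370,::-1]
cv2.imwrite('pics/l1.png',cv2.hconcat([cv2.resize(x,None,fx=2.8,fy=2.8,interpolation=2) for x in (a,b)]))
E
```

```text
clock: 4.25
position: [0.4831, -0.0221, 0.1268]
orientation: [[-0.999, -0.045, 0.001], [-0.045, 0.999, -0.0], [-0.001, -0.0, -1.0]]
ft_force: [-1.2, 0.5, -0.9]
grip_width: 0.0
grip_force: 0.0
```

View pics/l1.png

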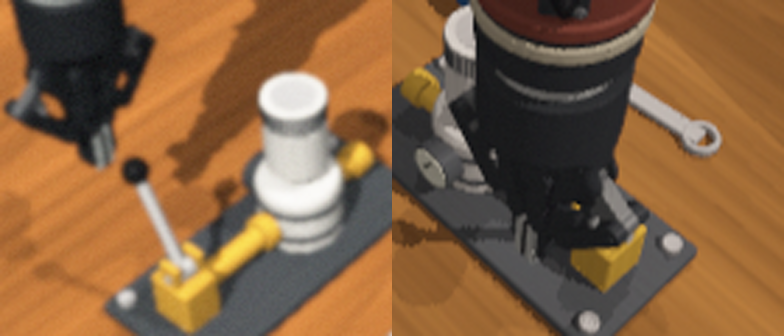

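```bash
python3 -m pendant '[-1,0,0,0,0,0,0, -1,0,0,0,0,0,0, -1,0,0,0,0,0,0, -1,0,0,0,0,0,0, -1,0,0,0,0,0,0, -1,0,0,0,0,0,0, -1,0,0,0,0,0,0, -1,0,0,0,0,0,0, 0,0,0,0,0,0,0, 0,0,0,0,0,0,0]'
```

```text
clock: 5.35
position: [0.5621, -0.0185, 0.1258]
orientation: [[-0.999, -0.045, -0.002], [-0.045, 0.999, -0.0], [0.002, -0.0, -1.0]]
ft_force: [-6.5, -0.3, 2.5]
grip_width: 0.0
grip_force: 3.1
```

```bash
python3 -m pendant '[-0.5,0,0,0,0,0,0, -0.5,0,0,0,0,0,0, -0.3,0,0,0,0,0,0, -0.2,0,0,0,0,0,0, 0,0,0,0,0,0,0, 0,0,0,0,0,0,0, 0,0,0,0,0,0,0, 0,0,0,0,0,0,0, 0,0,0,0,0,0,0, 0,0,0,0,0,0,0]'
```

```text
clock: 6.35
position: [0.5744, -0.0178, 0.1245]
orientation: [[-0.999, -0.044, -0.007], [-0.044, 0.999, 0.0], [0.007, 0.0, -1.0]]
ft_force: [-9.8, -0.6, -2.3]
grip_width: -0.0002
grip_force: 4.4
```

```bash
python3 -m pendant '[-0.3,0,0,0,0,0,0, -0.3,0,0,0,0,0,0, -0.2,0,0,0,0,0,0, 0,0,0,0,0,0,0, 0,0,0,0,0,0,0, 0,0,0,0,0,0,0, 0,0,0,0,0,0,0, 0,0,0,0,0,0,0, 0,0,0,0,0,0,0, 0,0,0,0,0,0,0]'
```

```text
clock: 7.35
position: [0.5818, -0.0171, 0.1244]
orientation: [[-0.999, -0.044, -0.009], [-0.044, 0.999, 0.0], [0.009, 0.001, -1.0]]
ft_force: [-12.2, -1.1, -0.1]
grip_width: -0.0001
grip_force: 5.5
```

```bash
python3 - <<'E'
from h import *
s=vision.snapshot('scene');d=vision.snapshot('side')
a=s['image'][150:270,120:260,::-1];b=d['image'][180:300,230:370,::-1]
cv2.imwrite('pics/l2.png',cv2.hconcat([cv2.resize(x,None,fx=2.8,fy=2.8,interpolation=2) for x in (a,b)]))
from fit import W,p
for q in (.45,.4,.3): print(q,(proj(s,W(p,[(.09*np.sin(q),-.13,.062+.09*np.cos(q))]))-[120,150])*2.8)
E
```

```text
0.45 [[208.0162075 220.0932624]]
0.4 [[203.76618962 215.64572915]]
0.3 [[195.1225624  207.21654563]]
```

View pics/l2.png

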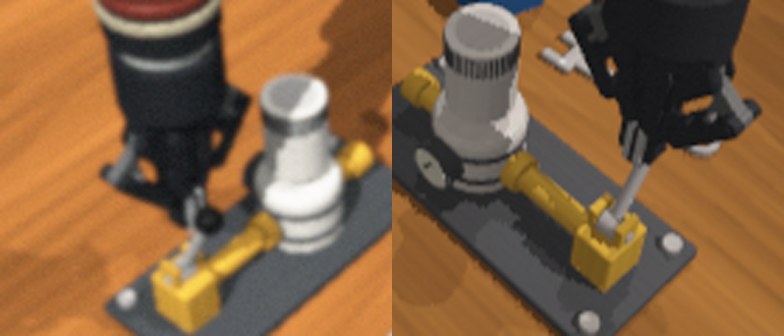

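The ball is at crop (208,220), which is about where the stop should be. I push a little further to feel for it.

```bash
python3 -m pendant '[-0.3,0,0,0,0,0,0, -0.3,0,0,0,0,0,0, 0,0,0,0,0,0,0, 0,0,0,0,0,0,0, 0,0,0,0,0,0,0, 0,0,0,0,0,0,0, 0,0,0,0,0,0,0, 0,0,0,0,0,0,0, 0,0,0,0,0,0,0, 0,0,0,0,0,0,0]'
```

```text
clock: 8.55
position: [0.5829, -0.017, 0.1238]
orientation: [[-0.999, -0.044, -0.018], [-0.044, 0.999, -0.0], [0.018, 0.001, -1.0]]
ft_force: [-30.0, -2.9, 10.3]
grip_width: -0.0001
grip_force: 16.1
```

The force jumped to 30 N, so the lever has met its stop. I back off, then rise and turn towards the cap.

```bash
python3 -m pendant '[1,0,0,0,0,0,0, 1.5,0,0,0,0,0,0, 1.5,0,0,0,0,0,0, 1.5,0,0,0,0,0,0, 1.5,0,0,0,0,0,0, 1.5,0,0,0,0,0,0, 1.5,0,0,0,0,0,0, 1.5,0,0,0,0,0,0, 1,0,0,0,0,0,0, 0,0,0,0,0,0,0]'
python3 -m pendant '[0,0,-2,0,0,0,0, 0,0,-4,0,0,0,0, 0,0,-4,0,0,0,8.5, 0,0,-2,0,0,0,8.5, 0,0,0,0,0,0,8.5, 0,0,0,0,0,0,8.5, 0,0,0,0,0,0,8.5, 0,0,0,0,0,0,8.5, 0,0,0,0,0,0,8.5, 0,0,0,0,0,0,8.5]'
python3 - <<'E'
from h import *
s=vision.snapshot('scene');d=vision.snapshot('side')
for n,v in(('s',s),('d',d)):
    for k in vision.cut_out(v,'lever_ball')[:1]+vision.cut_out(v,'cap')[:1]: print(n,k['conf'],k['bbox'])
a=s['image'][150:270,120:260,::-1];b=d['image'][160:280,220:360,::-1]
cv2.imwrite('pics/l3.png',cv2.hconcat([cv2.resize(x,None,fx=2.8,fy=2.8,interpolation=2) for x in (a,b)]))
E
```

```text
clock: 9.55
position: [0.4663, -0.0227, 0.1264]
orientation: [[-0.999, -0.044, -0.0], [-0.044, 0.999, 0.0], [0.0, 0.0, -1.0]]
ft_force: [-0.7, 0.6, -0.2]
grip_width: -0.0
grip_force: 0.0
clock: 10.55
position: [0.4666, -0.0227, 0.2459]
orientation: [[-0.999, -0.044, -0.001], [-0.044, 0.999, 0.0], [0.001, 0.0, -1.0]]
ft_force: [-0.4, -0.4, -0.6]
grip_width: 0.0848
grip_force: 0.0
s 0.74 [162.9, 206.0, 192.7, 246.0]
s 0.56 [211.2, 177.3, 238.3, 215.6]
d 0.47 [297.1, 244.6, 311.1, 261.3]
d 0.75 [252.6, 187.5, 275.1, 223.3]
```

View pics/l3.png

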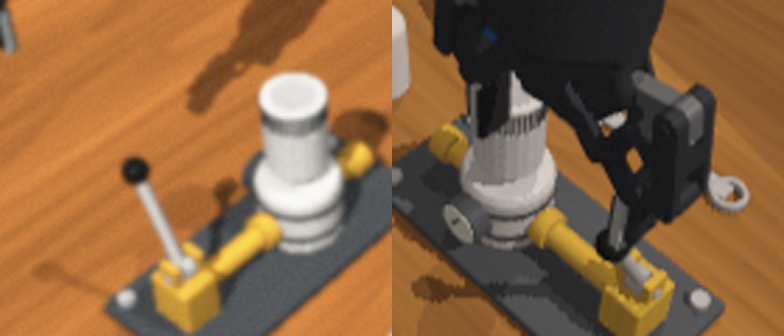

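Lever is back at rest: the ball is at crop (135,170), as before the push. Now I hover over the cap.

```bash
python3 -m pendant '[-2,2.6,0,0,0,0,8.5, -2.5,3.2,0,0,0,0,8.5, -2.5,3.2,0,0,0,0,8.5, -2,2.6,0,0,0,0,8.5, -1,1.5,0,0,0,0,8.5, 0,0,2,0,0,0,8.5, 0,0,2,0,0,0,8.5, 0,0,0,0,0,0,8.5, 0,0,0,0,0,0,8.5, 0,0,0,0,0,0,8.5]'
python3 - <<'E'
from h import *
s=vision.snapshot('wrist'); save(s,'w1.png')
k=vision.cut_out(s,'cap_head'); 
for q in k[:2]: print(q['conf'],q['bbox'])
print(proj(s,[[.5606,.1124,.154]]),proj(s,[[.5606+.026*np.cos(t),.1124+.026*np.sin(t),.154] for t in np.arange(4)*np.pi/2]).round(1).tolist())
E
```

```text
clock: 11.85
position: [0.5615, 0.1124, 0.2075]
orientation: [[-0.999, -0.044, 0.002], [-0.044, 0.999, 0.0], [-0.002, -0.0, -1.0]]
ft_force: [0.2, -0.1, 0.7]
grip_width: 0.0852
grip_force: 0.0
0.6 [214.2, 154.1, 290.0, 241.5]
[[253.32784103 206.92654993]] [[251.7, 241.8], [291.2, 208.5], [255.1, 169.7], [215.3, 205.4]]
```

View pics/w1.png

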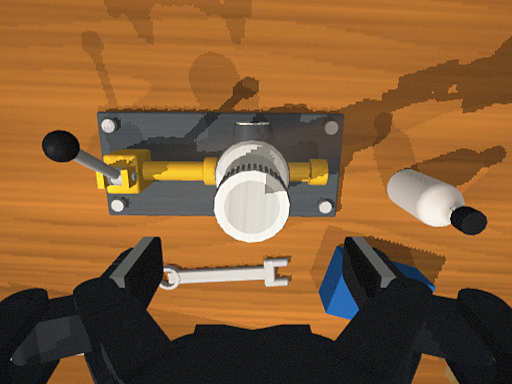

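The cap's top circle is centred at (252,206), matching the predicted (253,207). I descend and grip.

```bash
python3 -m pendant '[0,0,2,0,0,0,8.5, 0,0,2,0,0,0,8.5, 0,0,2,0,0,0,8.5, 0,0,1.5,0,0,0,8.5, 0,0,1,0,0,0,8.5, 0,0,0,0,0,0,8.5, 0,0,0,0,0,0,8.5, 0,0,0,0,0,0,6.5, 0,0,0,0,0,0,5.6, 0,0,0,0,0,0,5.6]' 60
python3 -m pendant '[0,0,0,0,0,0,4.5, 0,0,0,0,0,0,4.5, 0,0,0,0,0,0,4.5, 0,0,0,0,0,0,4.5, 0,0,0,0,0,0,4.5, 0,0,0,0,0,0,4.5, 0,0,0,0,0,0,4.5, 0,0,0,0,0,0,4.5, 0,0,0,0,0,0,4.5, 0,0,0,0,0,0,4.5]'
```

```text
clock: 12.95
position: [0.5612, 0.1126, 0.1218]
orientation: [[-0.999, -0.044, 0.001], [-0.044, 0.999, 0.0], [-0.001, 0.0, -1.0]]
ft_force: [-0.5, -0.1, 0.1]
grip_width: 0.0562
grip_force: 0.0
clock: 13.95
position: [0.5611, 0.1125, 0.1214]
orientation: [[-0.999, -0.044, 0.0], [-0.044, 0.999, -0.0], [-0.0, -0.0, -1.0]]
ft_force: [3.0, -1.0, 2.0]
grip_width: 0.0505
grip_force: 61.8
```

```bash
python3 -m pendant '[0,0,0.2,0,0,0,4.5, 0,0,0.2,0,0,0,4.5, 0,0,0.1,0,0,0,4.5, 0,0,0,0,0,0,4.5, 0,0,0,0,0,3,4.5, 0,0,0,0,0,3,4.5, 0,0,0,0,0,3,4.5, 0,0,0,0,0,3,4.5, 0,0,0,0,0,3,4.5, 0,0,0,0,0,3,4.5]' 80
```

```text
clock: 14.95
position: [0.5619, 0.1119, 0.1177]
orientation: [[-0.963, 0.269, 0.003], [0.269, 0.963, -0.001], [-0.003, -0.001, -1.0]]
ft_force: [2.7, -2.9, 4.5]
grip_width: 0.0506
grip_force: 83.6
```

```bash
python3 -m pendant '[0,0,0.2,0,0,0,4.5, 0,0,0,0,0,0,4.5, 0,0,0,0,0,0,4.5, 0,0,0,0,0,0,4.5, 0,0,0,0,0,0,4.5, 0,0,0,0,0,0,4.5, 0,0,0,0,0,0,4.5, 0,0,0,0,0,0,4.5, 0,0,0,0,0,0,4.5, 0,0,0,0,0,0,4.5]'
python3 - <<'E'
from h import *
s=telemetry.sense();print(s['torque'],s['ft_force'])
s=vision.snapshot('scene');d=vision.snapshot('side')
a=s['image'][150:270,150:290,::-1];b=d['image'][150:270,200:340,::-1]
cv2.imwrite('pics/c1.png',cv2.hconcat([cv2.resize(x,None,fx=2.8,fy=2.8,interpolation=2) for x in (a,b)]))
E
```

```text
clock: 15.95
position: [0.5614, 0.1117, 0.1145]
orientation: [[-0.964, 0.267, 0.001], [0.267, 0.964, -0.002], [-0.001, -0.001, -1.0]]
ft_force: [2.5, -4.8, 4.1]
grip_width: 0.0504
grip_force: 83.6
[-1.07541722 -0.5016307  -0.22732395] [ 2.51645498 -4.84115003  4.14537953]
```

View pics/c1.png

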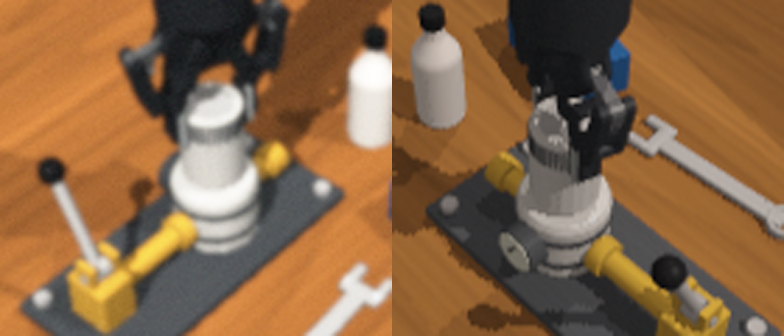

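It is sinking with the spring force only, so the keyways are over the pin. I push home with a small centring turn.

```bash
python3 -m pendant '[0,0,0,0,0,2,4.5, 0,0,0,0,0,2,4.5, 0,0,0.2,0,0,0,4.5, 0,0,0.2,0,0,0,4.5, 0,0,0.2,0,0,0,4.5, 0,0,0.2,0,0,0,4.5, 0,0,0.1,0,0,0,4.5, 0,0,0,0,0,0,4.5, 0,0,0,0,0,0,4.5, 0,0,0,0,0,0,4.5]'
python3 -c "
from h import *
s=telemetry.sense();print(s['torque'],s['ft_force'])"
```

```text
clock: 17.05
position: [0.5613, 0.1122, 0.1083]
orientation: [[-0.943, 0.333, 0.002], [0.333, 0.943, -0.001], [-0.002, -0.0, -1.0]]
ft_force: [-9.1, -3.3, 33.8]
grip_width: 0.0503
grip_force: 86.8
[-1.15437046  1.96632313  0.01011381] [-9.08292381 -3.3071991  33.76242204]
```

```bash
python3 -m pendant '[0,0,0,0,0,-2,4.5, 0,0,0,0,0,-1,4.5, 0,0,0,0,0,0,4.5, 0,0,0,0,0,2,4.5, 0,0,0,0,0,2,4.5, 0,0,0,0,0,0,4.5, 0,0,0,0,0,0,4.5, 0,0,-0.1,0,0,0,4.5, 0,0,0,0,0,0,4.5, 0,0,0,0,0,0,4.5]'
python3 - <<'E'
from h import *
s=telemetry.sense();print(s['torque'],s['ft_force'])
s=vision.snapshot('scene');d=vision.snapshot('side')
a=s['image'][160:235,190:265,::-1];b=d['image'][165:240,225:300,::-1]
cv2.imwrite('pics/c2.png',cv2.hconcat([cv2.resize(x,None,fx=5.3,fy=5.3,interpolation=2) for x in (a,b)]))
for c in (.140,.142,.144,.154):print(c,((proj(s,[[.5606,.1124,c]])-[190,160])*5.3).round(),((proj(d,[[.5606,.1124,c]])-[225,165])*5.3+[397,0]).round())
E
```

```text
clock: 18.05
position: [0.562, 0.1122, 0.1084]
orientation: [[-0.937, 0.349, 0.003], [0.349, 0.937, -0.001], [-0.003, 0.0, -1.0]]
ft_force: [-2.2, -2.4, 21.3]
grip_width: 0.0502
grip_force: 84.7
[-0.92543464  0.65045716 -0.0998755 ] [-2.21917818 -2.35741911 21.26521416]
0.14 [[181. 151.]] [[590. 160.]]
0.142 [[181. 147.]] [[590. 156.]]
0.144 [[181. 143.]] [[590. 153.]]
0.154 [[180. 125.]] [[591. 134.]]
```

View pics/c2.png

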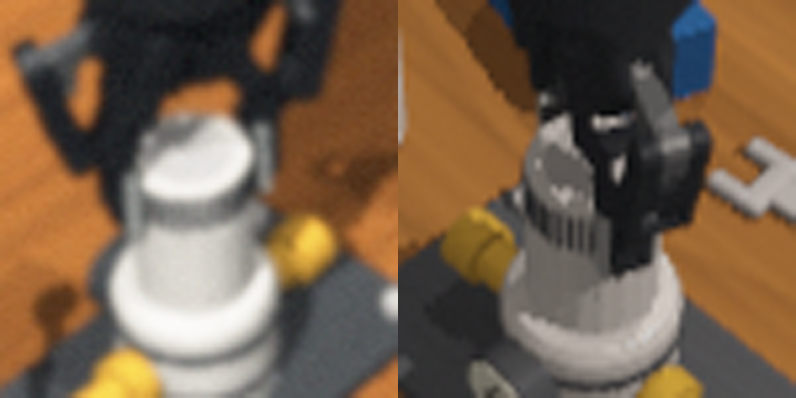

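The cap's top is at crop (196,158), straight over the bowl (centre 195). It has dropped about 6 px, against about 5 px predicted for 14 mm. The stop is solid, with 21 N of press and a firm grip, so I hand in.

```bash
python3 -c "
from plant import ticket;print(ticket.close_job())"
```

```text
the job is handed in; nothing more can be done
None
```

I handed the job in at about 18 s: the purge lever met its stop and sprang back to rest, then the cap turned about 20° clockwise, dropped over the pin and is held pressed against a solid stop at about 21 N; the gripper went down 13 mm rather than the nominal 14 mm, but the pictures agree with the cap being fully home.

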